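# Put the larger board on the free stand

### The job

Of the two wooden boards standing upright in the slotted rack, take the larger one and set it on whichever of the two sloped stands is still empty, leaning on the stand's back as the board on the other stand does: bottom edge down on the ledge, behind the lip, square and centred. Lower it onto the ledge before letting go, do not drop it. Leave the smaller board in the rack, the board already on a stand, the mug and the salt shaker where they are.

Things in the scene. Friction and masses are not known exactly. Their poses are not given: they have to be found in the camera images.
- board_large: the larger of the two wooden boards in the rack: 120 mm wide, 150 mm high, 14 mm thick, 0.11 to 0.22 kg, a 12 mm hole in an upper corner (at y = +44 mm, 16 mm under the top). Origin: middle of its bottom edge, at mid-thickness; x across its thickness, y along its width, z up its height (top at z = 150 mm)
- board_small: the smaller board in the rack: 85 mm wide, 115 mm high, 14 mm thick, with its origin and axes like the larger one; stays in the rack
- board_shown: a third board, 100 mm wide, 120 mm high, 14 mm thick, with its origin and axes like the others; it already leans on one of the two stands, origin about 7 mm from that rest's origin; stays there
- rack: low wooden rack, fixed: base 150 x 100 mm, 12 mm thick, origin under its centre on the worktop, z up. Two slots along its y, at x = -37.5 and +37.5 mm, each between two pairs of dowels that reach 52 mm above the worktop with 18 mm between them; the boards stand loosely upright in the slots on the base, one in each, either way
- stand_a: wooden easel-like stand, fixed to the worktop, one of two identical ones; about 145 x 124 mm, 120 mm high. Origin under it on the worktop; x points from its open front to its rear (the rest's corner is at x = -20 mm, the runners end at x = 82 mm), z up.
- stand_a_rest: tilted part of stand_a: back, ledge, lip. Origin: mid-corner of back face and ledge top, 26 mm above the worktop. x: square to the back, into it (a board lies on the -x side); y: along the ledge; z: up the slope. Back leans 0.35 rad from upright, away from the open front, up to z = 94 mm. Ledge 124 mm long, 22 mm deep from back to lip; lip 10 mm above the ledge, 6 mm thick
- stand_b: wooden easel-like stand, fixed to the worktop, one of two identical ones; about 145 x 124 mm, 120 mm high. Origin under it on the worktop; x points from its open front to its rear (the rest's corner is at x = -20 mm, the runners end at x = 82 mm), z up.
- stand_b_rest: tilted part of stand_b: back, ledge, lip. Origin: mid-corner of back face and ledge top, 26 mm above the worktop. x: square to the back, into it (a board lies on the -x side); y: along the ledge; z: up the slope. Back leans 0.35 rad from upright, away from the open front, up to z = 94 mm. Ledge 124 mm long, 22 mm deep from back to lip; lip 10 mm above the ledge, 6 mm thick
- mug_tea: bystander: mug with a handle, 81 x 120 x 101 mm, at the front of the worktop; origin under its centre
- salt_shaker: bystander: salt shaker, 44 mm across, 90 mm high, at the front of the worktop; origin under its centre
Mind the look-alikes: they are no part of the job. Leave any red look-alike of the stand_b alone.

How it is judged (in metres and radians):
On the way, in this order (a step that is already met when the one before it is completed fails the run):
1. the larger board is lifted out of the rack, clear of the dowels (height (world z) of board_large above 0.06 m and contact force between the fingers and board_large above 0.5 N), for 0.1 s.
2. its bottom edge is lowered onto the free stand's ledge (within 12 mm above it) while still held (z of board_large in the frame of stand_b_rest between -0.008 and 0.012 m and x of board_large in the frame of stand_b_rest between -0.026 and 0.006 m and y of board_large in the frame of stand_b_rest between -0.04 and 0.04 m and contact force between the fingers and board_large above 0.5 N), for 0.05 s.
At the end, for the whole second after the job is handed in: The larger board leans on the formerly empty stand: foot on the ledge (7 mm), behind the lip, centred within 25 mm, flat and square to the back within 0.13 rad, at rest, released. The small board (30 mm) and the board on the other stand (20 mm) are where they were (z of board_large in the frame of stand_b_rest between -0.006 and 0.007 m and x of board_large in the frame of stand_b_rest between -0.0205 and -0.003 m and y of board_large in the frame of stand_b_rest between -0.025 and 0.025 m and angle between the x axis of board_large and the x axis of stand_b_rest, either way round below 0.13 rad and angle between the y axis of board_large and the y axis of stand_b_rest, either way round below 0.13 rad and angle between board_large's own z axis and vertical below 0.6 rad and contact force between board_large and stand_b_rest above 0.2 N and linear speed of each of board_large, board_shown below 0.02 m/s and angular speed of board_large below 0.1 rad/s and distance of board_small from where it was at the start of the episode below 0.03 m and distance of board_shown from where it was at the start of the episode below 0.02 m and angle between board_small's own z axis and vertical below 0.25 rad); the robot touches nothing.
It fails at once if the smaller board is taken out of the rack or moved by 40 mm (distance of board_small from where it was at the start of the episode above 0.04 m).
It fails at once if the board already on a stand is moved by 30 mm (distance of board_shown from where it was at the start of the episode above 0.03 m).
It fails at once if the mug is moved by 40 mm (distance of mug_tea from where it was at the start of the episode above 0.04 m).
It fails at once if the salt shaker is moved by 40 mm (distance of salt_shaker from where it was at the start of the episode above 0.04 m).
It also fails if it takes over 46 s, if anything falls off the work surface, if the arm or the gripper's body presses on something with over 40 N, if the wrist force passes 120 N, or if a joint passes its speed limit or range.

### The arm

A 6-joint arm with a two-finger parallel gripper is mounted at the origin on a cart in front of the work surface, level with it; the furniture and walls round the work are solid. World frame = base frame: x ahead of the robot, y to its left, z up, the work surface at z = 0. Lengths are in mm, angles in rad, forces in N, time in s.
With the tool pointing down it reaches from about 275 to 1000 mm from the base axis. Payload 8.4 kg.
Tool frame: the origin (TCP) lies between the finger pads; the fingertips stand r.finger_overhang ahead of it and the grasp point (between the pads) is the TCP (r.finger_overhang is the distance from the TCP to the fingertips, in mm); z points along the fingers, y is the line along which they close (so a half turn about z gives the same grasp; the last joint's range is limited). The gripper opens to 85 mm and grips with 20 to 120 N. Pads are 22 mm wide; open, the fingers measure 114 mm over their backs; the gripper's body (76 mm by 85 mm) begins 54 mm behind the grasp point. The pads swing forward as they close: fully open they stand 13 mm farther back than shut.
Start: joints at [-1.207, 0.353, 1.633, -0, 1.155, -0.002], TCP at [223.559, -583.652, 250.281] pointing down, gripper open.
Joint ranges: [-2.63, 2.63], [-0.92, 2.1], [0.06, 2.66], [-1.3, 4.44], [0, 2.69], [-3.02, 3.02]. Speed limits (rad/s): [2.22, 2.22, 2.79, 3.14, 3.14, 3.14].

### API

Orientations are given as [roll, pitch, yaw] about the fixed x, y, z axes, in that order (R = Rz(yaw) Ry(pitch) Rx(roll)).
In Python, from rig import r, cams, sign_off gives the robot as it stands.
- The arm moves only by the shell command python3 -m crank 'ROWS' [FORCE]. ROWS is JSON, a list of rows, each a list of 7 numbers: the shift along the tool's x, y, z in m, then the turn, a rotation vector about the tool's x, y, z in rad, then the closure, from 0 (fully open) to 1 (shut). In form: [[dx, dy, dz, ax, ay, az, gripper], ...]. A call has 1 to 5 rows; each row is the pose to reach, as a shift and turn from the pose commanded when the call began, along the tool's axes at that moment; what a row does not reach only later rows make up. A row lasts 1/10 s, in which the tool goes at most 50 mm and 8.59 degrees, less where a joint would pass 70% of its speed; a pose out of reach is approached as far as the arm can. A call with a gripper value outside its range is refused whole. The fingers move at their own pace and stop on an object; FORCE is the grip in N (left out, the last holds). Time passes only in rows, so rows that repeat a pose let the fingers close. It gives the time, the measured TCP pose, the force, the opening and the grip force at its end, in the units of the state.
- r.sense(): the state, without advancing time (a new reading comes with each control period).
- cams.grab_frame(name): name is "side" or "top" or "wrist"; returns a dict with "image" (480x640x3 uint8, red, green, blue), "fx", "fy", "cx", "cy" (pixels), "position" and "orientation" of the camera in the world. Camera axes: x right, y down, z forward; pixel columns grow to the right and rows downward; lengths in mm; the calibration is good to about 2 mm. A picture is of the moment at which its call begins. There is no depth.
- sign_off(): hands the job in; it is judged then, once.
The state is a dict: "clock": time; "qpos": joint angles; "qvel": joint speeds; "joint_efforts": joint torques, N m; "eef_pos": TCP position; "tcp_rot": TCP orientation; "contact_force": force on the tool from outside, world axes, zero at the start; "wrist_torque": the same for the moment, N m; "opening": opening from 0.0 (shut) to 1.0 (fully open); "grasp_force": force on a finger pad.
Only numpy, scipy, OpenCV 4.12 (cv2) and the standard library are available. Lean on these libraries where they do the work, as an engineer would, in place of code of your own. Each camera call takes 0.05 s, during which the arm holds its last target. There are 200 camera calls.

## Working session

There is one attempt and no reset: what is moved stays moved. The work goes in short steps, Python scripts to look and compute and a shell command to move; the robot and the scene stay as the last step left them, time stands still between calls to the robot, and variables do not carry over. Pictures are saved under pics/ and viewed, at most 10 in all, crops included, and the job is handed in when it is done.

```bash
ls; mkdir -p pics
python3 - <<'E'
from rig import r,cams
import cv2
s=r.sense(); print(s, r.finger_overhang)
for n in ("top","side","wrist"):
    f=cams.grab_frame(n); cv2.imwrite(f"pics/{n}0.png",f["image"][:,:,::-1]); f.pop("image"); print(n,f)
E
```

```text
pics
{'clock': 0.0, 'qpos': array([-1.20736480e+00,  3.53664089e-01,  1.63414589e+00, -1.06324856e-05,
        1.15519449e+00, -2.39576810e-03]), 'qvel': array([ 0.00040113,  0.00023441,  0.00017245, -0.00027205, -0.00063769,
       -0.00101647]), 'joint_efforts': array([ 4.22282437e-04, -6.05250049e+01, -3.42066979e+01, -7.34922719e-05,
        9.25684551e-03,  4.73123620e-06]), 'eef_pos': array([ 223.41383443, -583.21701541,  249.54667782]), 'tcp_rot': array([-3.14018082e+00,  6.33891572e-06,  3.65831596e-01]), 'contact_force': array([-0.42838146, -0.45919485, -0.34530048]), 'wrist_torque': array([-0.00291967, -0.03638733,  0.01958598]), 'grasp_force': 0.0, 'opening': 1.0016685808294965} 19.0
top {'fx': 504.5139564513857, 'fy': 504.5139564513857, 'cx': 319.58409529259796, 'cy': 235.16196105795115, 'position': array([ 424.9970413 ,   17.42546914, 1150.65035665]), 'orientation': array([-3.05726023,  0.01359398, -1.55489843])}
side {'fx': 564.2542902400828, 'fy': 564.2542902400828, 'cx': 321.6913425676055, 'cy': 246.0146809150294, 'position': array([-150.90174329,  985.5764486 ,  719.40755496]), 'orientation': array([-2.09604245, -0.01207602, -2.51589621])}
wrist {'fx': 333.01408213649967, 'fy': 333.01408213649967, 'cx': 317.64099233974304, 'cy': 240.7922450310589, 'position': array([ 290.85077858, -557.48131381,  373.05377878]), 'orientation': array([ 2.85652528e+00,  1.07015897e-03, -1.20501999e+00])}
```

View pics/top0.png

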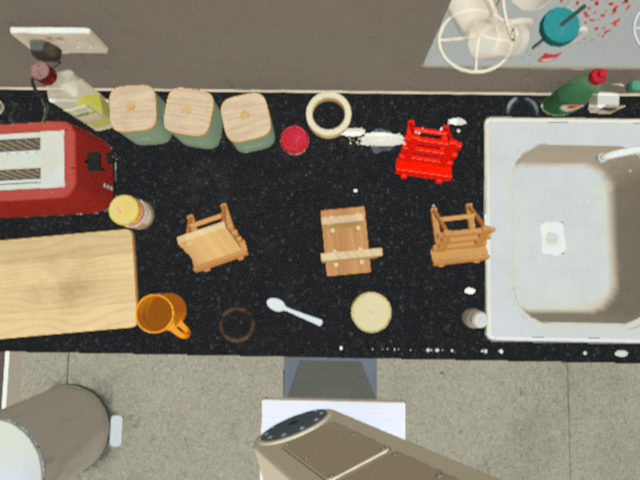

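View pics/side0.png

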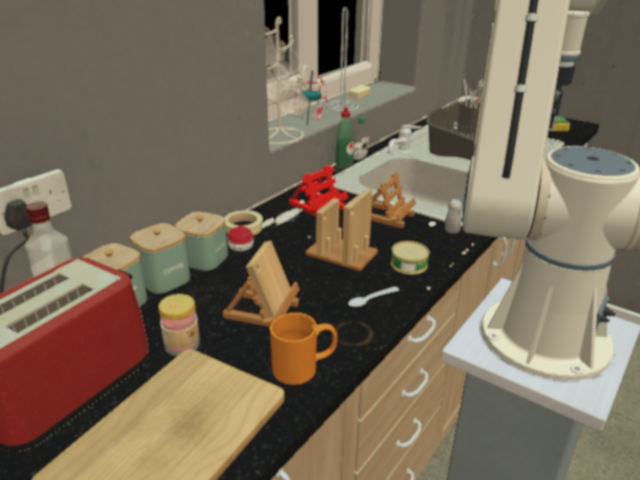

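The top view shows the rack at about (346,241), with a wider board at (351,254) and a narrower one at (343,217). There is an empty wooden stand at (462,238), an occupied stand at (212,245) and a red look-alike at (428,152).

Candidates for the board are near rack (351,254), 62 px wide; far rack (343,217), 45 px wide; and the shown board (212,245). Candidates for the stand are wood (462,238) and red (428,152). I choose the near board and the wooden empty stand, and will check both in one crop.

Run:
```python
import cv2
i=cv2.imread("pics/top0.png")[190:290,310:510]
cv2.imwrite("pics/crop1.png",cv2.resize(i,None,fx=4,fy=4,interpolation=cv2.INTER_CUBIC))
```

```text
(no output)
```

View pics/crop1.png

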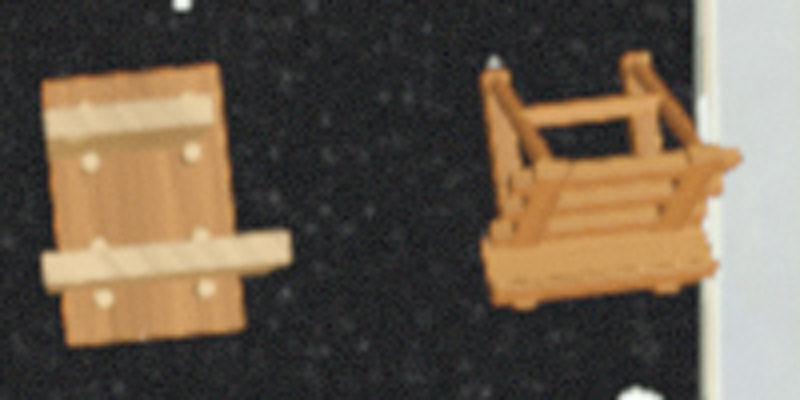

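The crop confirms the choice. The large board's top edge runs from px (320.5,255.5) to (383,251), and the small board is at (343,219). The empty wooden stand has its lip along px (433,256)–(489,255), with its open front toward the robot.

```bash
cat > h.py <<'E'
import numpy as np, cv2
from scipy.spatial.transform import Rotation as R
def rpy(o): return R.from_euler('xyz',o).as_matrix()
def ray(f,p): 
    return rpy(f["orientation"])@np.array([(p[0]-f["cx"])/f["fx"],(p[1]-f["cy"])/f["fy"],1.])
def onz(f,p,z):
    d=ray(f,p); c=np.array(f["position"]); return c+d*(z-c[2])/d[2]
def tri(obs):
    A=np.zeros((3,3)); b=np.zeros(3)
    for f,p in obs:
        d=ray(f,p); d/=np.linalg.norm(d); P=np.eye(3)-np.outer(d,d); A+=P; b+=P@np.array(f["position"])
    return np.linalg.solve(A,b)
def proj(f,X):
    c=rpy(f["orientation"]).T@(np.array(X)-f["position"]); return np.array([f["fx"]*c[0]/c[2]+f["cx"],f["fy"]*c[1]/c[2]+f["cy"]])
E
python3 - <<'E'
from h import *
from rig import r,cams
f=cams.grab_frame("top")
hsv=cv2.cvtColor(f["image"],cv2.COLOR_RGB2HSV)
m=cv2.inRange(hsv,(8,40,130),(28,118,255)); m[:240]=0;m[270:]=0;m[:,:315]=0;m[:,390:]=0
c=max(cv2.findContours(m,0,2)[0],key=cv2.contourArea); rc=cv2.minAreaRect(c); print(rc)
P=np.array([onz(f,p,162)[:2] for p in cv2.boxPoints(rc)]); print(P.round(1), cv2.minAreaRect(P.astype('f4')), P.mean(0))
for p in [(320.5,255.5),(383,251)]: print("corner",onz(f,p,162).round(1))
for n,p,z in [("lipL",(432,260),45),("lipR",(489,256),45),("rearL",(434,208),8),("rearR",(469,204),8)]: print(n,onz(f,p,z).round(1))
E
```

```text
((351.02972412109375, 252.7970428466797), (11.940445899963379, 62.388824462890625), 84.2894058227539)
[[479.2  32.1]
 [493.2 -89.4]
 [470.  -91.9]
 [456.   29.4]] ((474.6107482910156, -30.00438690185547), (23.406044006347656, 122.32804107666016), 6.591606616973877) [474.60055733 -29.9488612 ]
corner [468.4  29.8 162. ]
corner [479.1 -92.5 162. ]
lipL [ 467.4 -212.4   45. ]
lipR [ 478.  -336.4   45. ]
rearL [ 587.2 -225.     8. ]
rearR [ 597.5 -304.4    8. ]
```

```bash
cat >> h.py <<'E'
def go(s,p,o):
    "shift (m) and turn (rotvec) in tool axes from state s to world pose p (mm), o (rpy)"
    M=rpy(s["tcp_rot"]); d=M.T@(np.array(p)-s["eef_pos"])/1000
    w=R.from_matrix(M.T@rpy(o)).as_rotvec(); print(np.r_[d,w].round(4).tolist())
E
python3 - <<'E'
from h import *
from rig import r
go(r.sense(),(500,-340,250),(np.pi,0,1.671))
E
python3 -m crank '[[0.345,-0.128,0,0,0,-1.305,0.3],[0.345,-0.128,0,0,0,-1.305,0.3],[0.345,-0.128,0,0,0,-1.305,0.3],[0.345,-0.128,0,0,0,-1.305,0.3],[0.345,-0.128,0,0,0,-1.305,0.3]]'
python3 - <<'E'
from h import *
from rig import r
go(r.sense(),(500,-340,250),(np.pi,0,1.671))
E
```

```text
[0.3453, -0.1284, -0.0, -0.0007, -0.0006, -1.3052]
clock: 0.7
eef_pos: [412.5, -417.1, 250.3]
tcp_rot: [3.142, 0.0, 1.122]
contact_force: [0.9, -1.3, 0.2]
opening: 0.7
grasp_force: 0.0
[0.1075, 0.0454, 0.0003, 0.0, 0.0001, -0.5493]
```

```bash
python3 -m crank '[[0.1075,0.0454,0,0,0,-0.549,0.3],[0.1075,0.0454,0,0,0,-0.549,0.3],[0.1075,0.0454,0,0,0,-0.549,0.3],[0.1075,0.0454,0,0,0,-0.549,0.3],[0.1075,0.0454,0,0,0,-0.549,0.3]]'
python3 - <<'E'
from h import *
from rig import r,cams
import pickle
f=cams.grab_frame("wrist"); pickle.dump(f,open("w1.pkl","wb")); print(f["position"],f["orientation"],r.sense()["qpos"])
cv2.imwrite("pics/w1.png",f["image"][:,:,::-1])
E
```

```text
clock: 1.2
eef_pos: [499.8, -341.3, 250.0]
tcp_rot: [-3.141, -0.0, 1.668]
contact_force: [-0.8, 0.3, 0.3]
opening: 0.704
grasp_force: 0.0
[ 493.53635487 -269.71893013  373.45868666] [2.85647413e+00 1.97176461e-04 9.69167650e-02] [-6.02484164e-01  3.22792392e-01  1.67748343e+00 -1.29496437e-04
  1.14181872e+00 -6.94801312e-01]
```

View pics/w1.png

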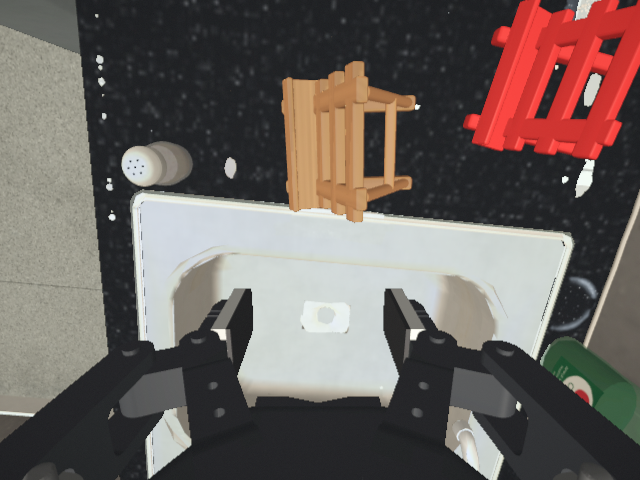

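The wrist view shows the empty wooden stand at px x 283–415, y 62–222. Its lip is at the left (~x 288), its top rail runs from (355,63) to (357,220), and its runners end at (413,103) and (410,183). The red look-alike is at the upper right (560,80). I'll enlarge the stand.

Run:
```python
import cv2
i=cv2.imread("pics/w1.png")[52:232,272:432]
cv2.imwrite("pics/crop2.png",cv2.resize(i,None,fx=3.3,fy=3.3,interpolation=cv2.INTER_CUBIC))
```

```text
(no output)
```

View pics/crop2.png

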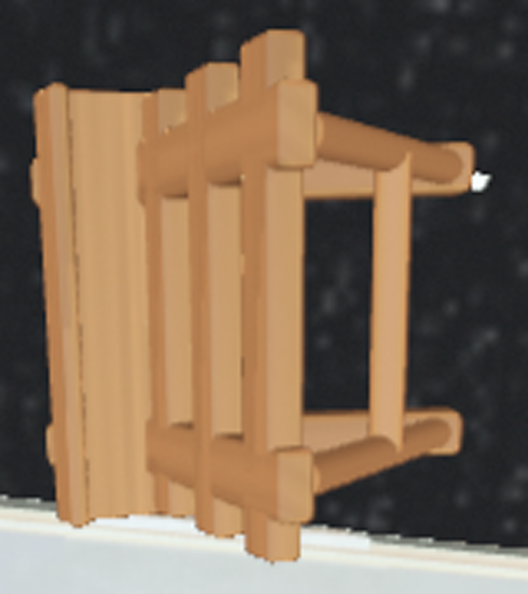

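The enlarged crop shows the lip's inner top edge running from crop (67,87) to (84,521), and the top slat's front edge from (265,35) to (270,560). The runner ends are at x≈473 and x≈461.

Run:
```python
from h import *
import pickle
f=pickle.load(open("w1.pkl","rb"))
px=lambda c:(272-.35+c[0]/3.3,52-.35+c[1]/3.3)
def pair(n,a,b,h,sx):
    A,B=onz(f,px(a),h)[:2],onz(f,px(b),h)[:2]; d=(A-B); L=np.linalg.norm(d); d/=L; yaw=np.arctan2(-d[0],d[1])
    ux=np.array([np.cos(yaw),np.sin(yaw)]); o=(A+B)/2-sx*ux
    print(n,"len %.1f yaw %.3f stand origin"%(L,yaw),o.round(1),"rest",(o-20*ux).round(1))
pair("lip inner",(67,87),(84,521),42.9,-37.24)
pair("lip outer top",(50,87),(72,523),45.0,-42.9)
pair("slat",(265,32),(270,560),112,11.5)
pair("runner end",(474,168),(462,432),8,82)
# silhouette bits via mask: yaw of stand from runner outer sides
```

```text
lip inner len 120.7 yaw 0.118 stand origin [ 509.  -271.2] rest [ 489.1 -273.6]
lip outer top len 120.6 yaw 0.126 stand origin [ 510.6 -270.9] rest [ 490.7 -273.4]
slat len 115.9 yaw 0.136 stand origin [ 508.7 -271.1] rest [ 488.9 -273.9]
runner end len 80.9 yaw 0.130 stand origin [ 512.7 -271.3] rest [ 492.8 -273.9]
```

```bash
python3 -m crank '[[0.312,0.0095,0,0,0,0,0.3],[0.312,0.0095,0,0,0,0,0.3],[0.312,0.0095,0,0,0,0,0.3],[0.312,0.0095,0,0,0,0,0.3],[0.312,0.0095,0,0,0,0,0.3]]'
python3 - <<'E'
from h import *
from rig import r
go(r.sense(),(479,-30,250),(np.pi,0,1.671))
E
```

```text
clock: 1.75
eef_pos: [482.7, -91.5, 250.4]
tcp_rot: [3.141, 0.0, 1.66]
contact_force: [1.4, -0.2, 0.0]
opening: 0.701
grasp_force: 0.0
[0.0615, 0.0017, 0.0004, 0.0004, 0.0001, -0.0115]
```

```bash
python3 -m crank '[[0.0615,0.0017,0,0,0,-0.0115,0.3],[0.0615,0.0017,0,0,0,-0.0115,0.3],[0.0615,0.0017,0,0,0,-0.0115,0.3]]'
python3 - <<'E'
from h import *
from rig import r,cams
import pickle
f=cams.grab_frame("wrist"); pickle.dump(f,open("w2.pkl","wb")); 
cv2.imwrite("pics/w2.png",f["image"][:,:,::-1])
for X in [(479,-30,162),(472.5,30.4,162),(485.5,-90.4,162)]: print(proj(f,X).round(1))
E
```

```text
clock: 2.05
eef_pos: [479.2, -30.1, 250.5]
tcp_rot: [3.141, 0.0, 1.676]
contact_force: [-0.3, -0.6, -0.1]
opening: 0.7
grasp_force: 0.0
[316.4 254.4]
[316.1 161.4]
[316.6 334.1]
```

View pics/w2.png

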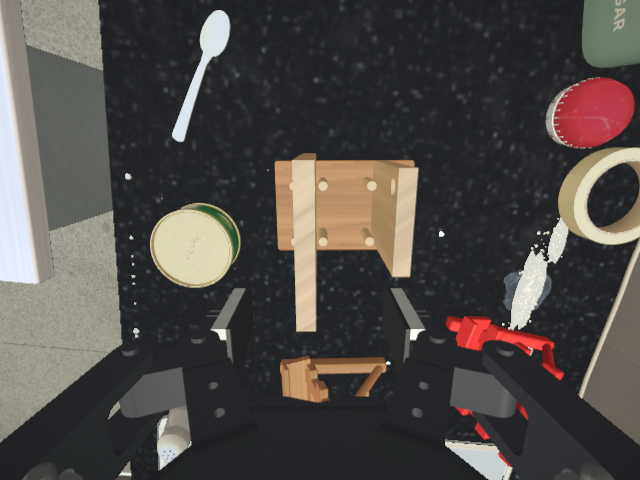

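The wrist view shows the large board's top face from (304,155) to (306,330), about 10 px left of my prediction. The small board is on the right at (405,220). I'll correct the target.

Run:
```python
from h import *
from rig import r
import pickle
f=pickle.load(open("w2.pkl","rb"))
hsv=cv2.cvtColor(f["image"],cv2.COLOR_RGB2HSV)
m=cv2.inRange(hsv,(8,40,165),(30,120,255)); m[345:]=0;m[:145]=0;m[:,:280]=0;m[:,340:]=0
m=cv2.morphologyEx(m,cv2.MORPH_OPEN,np.ones((5,5)))
c=max(cv2.findContours(m,0,2)[0],key=cv2.contourArea)
P=np.array([onz(f,p,162)[:2] for p in c[:,0]],'f4'); rc=cv2.minAreaRect(P); print(rc,cv2.boundingRect(c))
A,B=onz(f,(304.5,155),162),onz(f,(306.5,330),162); print(A,B,(A+B)/2,np.arctan2(-(A-B)[0],(A-B)[1]))
go(r.sense(),((A+B)[0]/2,(A+B)[1]/2,139),(np.pi,0,1.676))
```

```text
((466.2520446777344, -29.223876953125), (23.350980758666992, 119.02250671386719), 6.02819299697876) (280, 160, 36, 171)
[464.99667685  33.5010997  162.        ] [477.89664731 -87.83465497 162.        ] [471.44666208 -27.16677763 162.        ] 0.10591844098242188
[0.005, -0.0075, 0.1114, 0.0003, 0.0005, -0.0004]
```

```bash
python3 -m crank '[[0.002,-0.0075,0.0,0,0,0,0.3],[0.002,-0.0075,0.04,0,0,0,0.3],[0.002,-0.0075,0.08,0,0,0,0.3],[0.002,-0.0075,0.1115,0,0,0,0.3],[0.002,-0.0075,0.1115,0,0,0,0.3]]'
python3 -m crank '[[0,0,0,0,0,0,0.6],[0,0,0,0,0,0,0.7],[0,0,0,0,0,0,0.8],[0,0,0,0,0,0,0.9],[0,0,0,0,0,0,1]]' 40
python3 -m crank '[[0,0,0,0,0,0,1],[0,0,0,0,0,0,1],[0,0,0,0,0,0,1]]' 40
```

```text
clock: 2.6
eef_pos: [468.5, -31.2, 135.4]
tcp_rot: [-3.134, -0.001, 1.673]
contact_force: [0.1, 0.2, -0.4]
opening: 0.701
grasp_force: 0.0
clock: 3.1
eef_pos: [471.9, -30.3, 140.4]
tcp_rot: [3.141, 0.001, 1.677]
contact_force: [-4.4, -1.7, 11.7]
opening: 0.16
grasp_force: 38.7
clock: 3.4
eef_pos: [471.9, -30.2, 140.4]
tcp_rot: [3.141, 0.001, 1.677]
contact_force: [-2.8, -2.7, 10.9]
opening: 0.164
grasp_force: 38.7
```

```bash
python3 -m crank '[[0,0,-0.02,0,0,0,1],[0,0,-0.05,0,0,0,1],[0,0,-0.08,0,0,0,1],[0,0,-0.12,0,0,0,1],[0,0,-0.16,0,0,0,1]]' 60
python3 -m crank '[[0,0,0,0,0,0,1],[0,0,0,0,0,0,1]]'
python3 - <<'E'
from h import *
from rig import r,cams
for n in("wrist","side"):
    f=cams.grab_frame(n); cv2.imwrite(f"pics/{n}3.png",f["image"][:,:,::-1])
w=cv2.imread("pics/wrist3.png");s=cv2.imread("pics/side3.png")
cv2.imwrite("pics/c3.png",np.hstack([cv2.resize(w[100:480,200:440],None,fx=1.58,fy=1.58),cv2.resize(s[100:400,220:520],None,fx=1.38,fy=2)[:600]]))
s=r.sense();print(s["eef_pos"],s["tcp_rot"],s["grasp_force"],s["contact_force"])
E
```

```text
clock: 3.9
eef_pos: [471.3, -29.8, 301.0]
tcp_rot: [3.141, 0.0, 1.676]
contact_force: [-0.3, 0.4, -0.9]
opening: 0.156
grasp_force: 58.6
clock: 4.1
eef_pos: [472.1, -29.9, 300.1]
tcp_rot: [3.138, 0.001, 1.676]
contact_force: [-1.4, -0.5, -2.7]
opening: 0.156
grasp_force: 58.7
[470.94657093 -29.82622779 298.00884973] [-3.14036899e+00 -1.94511983e-04  1.67641199e+00] 58.727285312488675 [-0.47921897  0.20238842 -2.04592091]
```

View pics/c3.png

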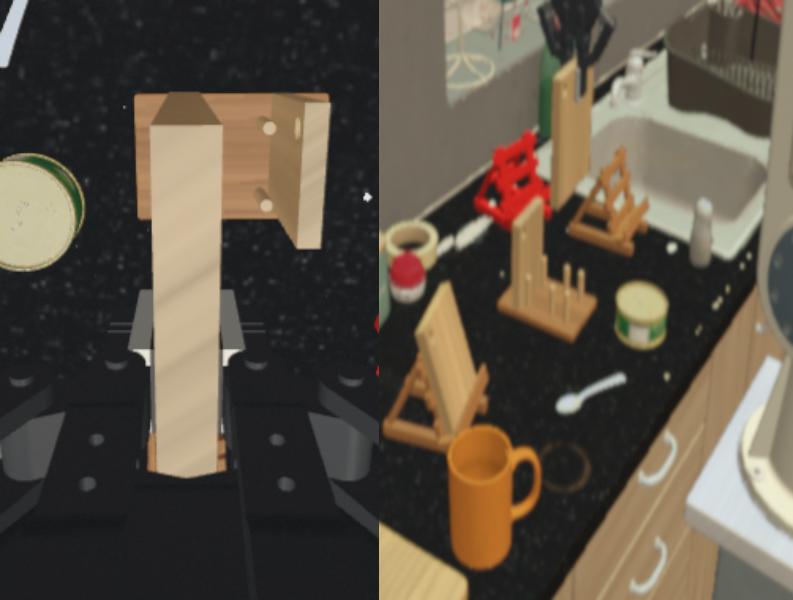

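The large board is held upright, with its top face centred at x≈187 of the left panel. The small board is still in the rack and the other items are undisturbed. Next I compute the transfer.

```bash
cat >> h.py <<'E'
T=np.array([[0,1,0],[1,0,0],[0,0,-1.]])
REST=np.array([490.,-273.7,26.]); RR=rpy([0,.35,.125])
def togo(s,x,y,z,off,hb=128.4):
    o=R.from_matrix(RR@T).as_euler('xyz'); p=REST+RR@np.array([x,y-off,z+hb]); print("target",p.round(1)); go(s,p,o)
def where(s,off,hb=128.4):
    M=RR.T@rpy(s["tcp_rot"]); b=RR.T@(s["eef_pos"]-REST)+M@np.array([off,0,hb]); print("board in rest",b.round(1),"tilt",R.from_matrix(M@T.T).as_rotvec().round(3))
E
python3 - <<'E'
from h import *
from rig import r,cams
f=cams.grab_frame("wrist"); s=r.sense(); M=rpy(s["tcp_rot"])
for p in [(200+187/1.58,100+123/1.58),(200+187/1.58,100+476/1.58)]:
    d=M.T@ray(f,p); c=M.T@(f["position"]-s["eef_pos"]); print((c+d*(-21.6-c[2])/d[2]).round(1))
togo(s,-10,0,100,0)
E
```

```text
[ 61.7   1.  -21.6]
[-20.5   1.  -21.6]
target [ 558.4 -265.1  244. ]
[-0.2432, 0.0624, 0.0534, 0.3479, -0.0038, -0.0192]
```

```bash
python3 -m crank '[[-0.03,0.008,0.006,0.044,0,-0.002,1],[-0.06,0.016,0.013,0.087,-0.001,-0.005,1],[-0.09,0.023,0.02,0.13,-0.001,-0.007,1],[-0.125,0.031,0.027,0.175,-0.002,-0.01,1],[-0.16,0.041,0.035,0.22,-0.002,-0.013,1]]'
python3 - <<'E'
from h import *
from rig import r
s=r.sense(); togo(s,-10,0,100,1.7)
E
```

```text
clock: 4.75
eef_pos: [529.0, -185.8, 262.1]
tcp_rot: [-2.918, -0.001, 1.69]
contact_force: [0.5, 1.2, -1.0]
opening: 0.157
grasp_force: 58.9
target [ 558.6 -266.8  244. ]
[-0.0839, 0.0233, 0.0132, 0.1261, -0.0024, -0.0058]
```

```bash
python3 -m crank '[[-0.03,0.008,0.005,0.042,-0.001,-0.002,1],[-0.06,0.016,0.009,0.084,-0.002,-0.004,1],[-0.084,0.0233,0.0132,0.126,-0.0024,-0.0058,1],[-0.084,0.0233,0.0132,0.126,-0.0024,-0.0058,1],[-0.084,0.0233,0.0132,0.126,-0.0024,-0.0058,1]]'
python3 - <<'E'
from h import *
from rig import r,cams
s=r.sense(); where(s,1.7); print(s["qpos"].round(2)); togo(s,-10,0,20,1.7)
for n in("wrist","side"):
    f=cams.grab_frame(n); cv2.imwrite(f"pics/{n}4.png",f["image"][:,:,::-1])
E
```

```text
clock: 5.25
eef_pos: [558.4, -265.5, 243.8]
tcp_rot: [-2.793, -0.001, 1.695]
contact_force: [-0.9, 0.5, -1.8]
opening: 0.154
grasp_force: 59.0
board in rest [-9.8  1.4 99.8] tilt [ 0.001 -0.002 -0.001]
[-0.36  0.51  1.45 -0.16  1.49 -0.45]
target [ 531.4 -270.2  168.8]
[-0.0014, -0.0002, 0.0798, 0.0016, -0.001, -0.0006]
```

View pics/wrist4.png

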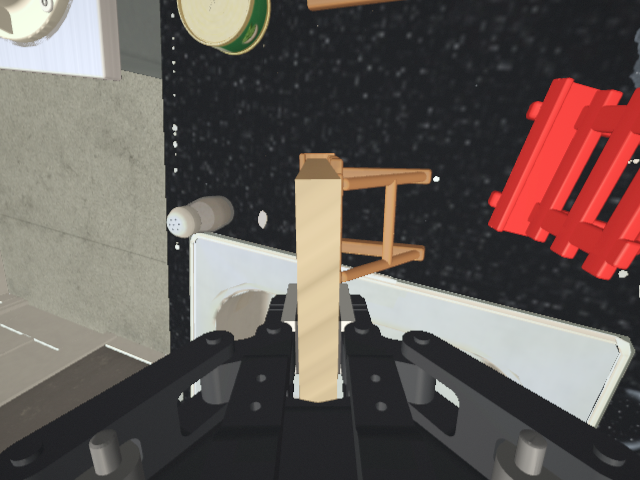

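The held board lines up over the stand. Its bottom edge at (318,158) sits between the lip (~x 300) and the back (~x 342), and the red look-alike is clear on the right. I'll descend now.

```bash
python3 -m crank '[[-0.0014,0,0.02,0.0,0,0,1],[-0.0014,0,0.04,0,0,0,1],[-0.0014,0,0.055,0,0,0,1],[-0.0014,0,0.07,0,0,0,1],[-0.0014,0,0.08,0,0,0,1]]'
python3 -m crank '[[0,0,0.003,0,0,0,1],[0,0,0.006,0,0,0,1],[0,0,0.009,0,0,0,1],[0,0,0.012,0,0,0,1],[0,0,0.012,0,0,0,1]]'
python3 - <<'E'
from h import *
from rig import r,cams
s=r.sense(); where(s,1.7); print((RR.T@s["contact_force"]).round(1))
f=cams.grab_frame("side"); cv2.imwrite("pics/side5.png",f["image"][:,:,::-1])
p=proj(f,REST+RR@np.array([0,0,60])).astype(int); i=f["image"][p[1]-80:p[1]+70,p[0]-90:p[0]+90,::-1]
cv2.imwrite("pics/c5.png",cv2.resize(i,None,fx=4,fy=4,interpolation=cv2.INTER_CUBIC))
E
```

```text
clock: 5.85
eef_pos: [531.6, -270.2, 169.8]
tcp_rot: [-2.795, 0.001, 1.696]
contact_force: [-0.5, -0.1, -0.3]
opening: 0.157
grasp_force: 59.0
clock: 6.35
eef_pos: [528.1, -271.2, 159.2]
tcp_rot: [-2.795, 0.001, 1.696]
contact_force: [-0.5, 0.3, -1.2]
opening: 0.156
grasp_force: 59.0
board in rest [-9.3 -0.7  9.8] tilt [-0.001 -0.004 -0.001]
[ 0.   0.4 -1.3]
```

View pics/c5.png

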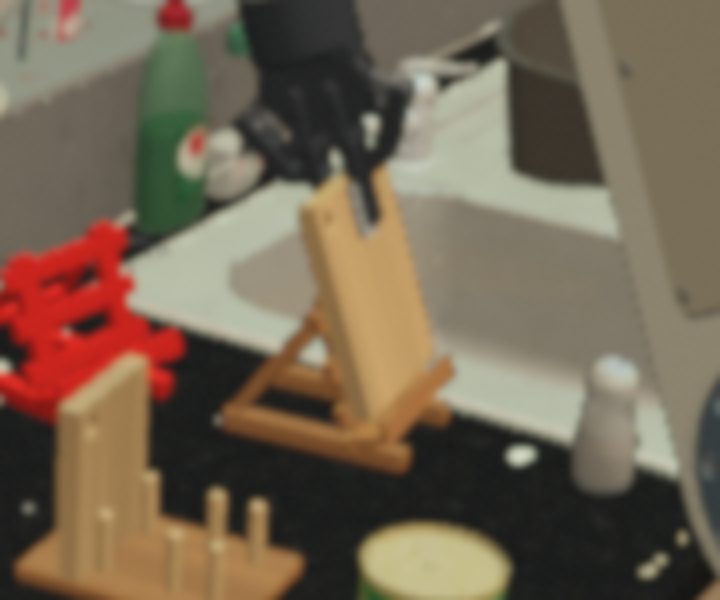

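The side crop shows the board's bottom at about crop (365,415), behind the lip, and parallel to the back. I'll lower it in 2 mm rows until it touches.

```bash
python3 -m crank '[[0,0,0.002,0,0,0,1],[0,0,0.004,0,0,0,1],[0,0,0.006,0,0,0,1],[0,0,0.006,0,0,0,1]]'
python3 - <<'E'
from h import *
from rig import r
s=r.sense(); where(s,1.7); print((RR.T@s["contact_force"]).round(1))
E
```

```text
clock: 6.8
eef_pos: [526.0, -271.3, 153.4]
tcp_rot: [-2.795, 0.001, 1.696]
contact_force: [0.3, 0.9, -1.7]
opening: 0.157
grasp_force: 59.0
board in rest [-9.4 -0.6  3.6] tilt [-0.001 -0.004 -0.001]
[ 0.9  0.9 -1.4]
```

```bash
python3 -m crank '[[0,0,0.001,0,0,0,1],[0,0,0.002,0,0,0,1],[0,0,0.002,0,0,0,1]]'
python3 -m crank '[[0,0,0.001,0,0,0,1],[0,0,0.0015,0,0,0,1],[0,0,0.0015,0,0,0,1]]'
python3 - <<'E'
from h import *
from rig import r
s=r.sense(); where(s,1.7); print((RR.T@s["contact_force"]).round(1))
E
```

```text
clock: 7.1
eef_pos: [525.5, -271.5, 151.7]
tcp_rot: [-2.795, 0.001, 1.696]
contact_force: [-0.1, -1.3, -1.7]
opening: 0.159
grasp_force: 59.0
clock: 7.4
eef_pos: [525.0, -271.6, 150.3]
tcp_rot: [-2.795, 0.001, 1.696]
contact_force: [0.2, -0.6, -1.8]
opening: 0.158
grasp_force: 59.0
board in rest [-9.3 -0.7  0.3] tilt [-0.001 -0.004 -0.001]
[ 0.7 -0.6 -1.7]
```

Not touching yet. I'll continue 1 mm at a time.

```bash
python3 -m crank '[[0,0,0.0005,0,0,0,1],[0,0,0.001,0,0,0,1],[0,0,0.001,0,0,0,1]]'
python3 -m crank '[[0,0,0.0005,0,0,0,1],[0,0,0.001,0,0,0,1],[0,0,0.001,0,0,0,1]]'
```

```text
clock: 7.7
eef_pos: [525.0, -271.6, 149.9]
tcp_rot: [-2.796, 0.001, 1.696]
contact_force: [0.6, 0.7, 5.5]
opening: 0.153
grasp_force: 59.7
clock: 8.0
eef_pos: [525.1, -271.6, 149.9]
tcp_rot: [-2.797, 0.002, 1.696]
contact_force: [1.1, 3.2, 11.0]
opening: 0.156
grasp_force: 60.6
```

The board is down on the ledge, with upward force rising to 11 N. I'll ease off 1 mm and slide it back until it touches the stand's back.

```bash
python3 -m crank '[[0,0,-0.001,0,0,0,1],[0,0.001,-0.001,0,0,0,1],[0,0.002,-0.001,0,0,0,1],[0,0.002,-0.001,0,0,0,1]]'
python3 - <<'E'
from h import *
from rig import r
s=r.sense(); where(s,1.7); print((RR.T@s["contact_force"]).round(1),s["wrist_torque"].round(2))
E
python3 -m crank '[[0,0.001,0,0,0,0,1],[0,0.001,0,0,0,0,1],[0,0.001,0,0,0,0,1]]'
python3 - <<'E'
from h import *
from rig import r
s=r.sense(); where(s,1.7); print((RR.T@s["contact_force"]).round(1),s["wrist_torque"].round(2))
E
```

```text
clock: 8.4
eef_pos: [526.4, -271.6, 149.5]
tcp_rot: [-2.795, 0.002, 1.696]
contact_force: [-1.6, 0.4, 8.7]
opening: 0.156
grasp_force: 60.0
board in rest [-7.8 -0.9  0.1] tilt [-0.002 -0.003 -0.001]
[-4.4  0.6  7.7] [ 0.    0.83 -0.07]
clock: 8.7
eef_pos: [527.4, -271.6, 149.1]
tcp_rot: [-2.795, 0.002, 1.696]
contact_force: [0.2, 0.1, 8.3]
opening: 0.154
grasp_force: 59.9
board in rest [-6.7 -1.   0.1] tilt [-0.002 -0.003 -0.001]
[-2.6  0.   7.9] [ 0.08  0.68 -0.  ]
```

```bash
python3 -m crank '[[0,0.001,0,0,0,0,1],[0,0.001,0,0,0,0,1],[0,0.001,0,0,0,0,1]]'
python3 - <<'E'
from h import *
from rig import r
s=r.sense(); where(s,1.7); print((RR.T@s["contact_force"]).round(1),s["wrist_torque"].round(2))
E
python3 -m crank '[[0,0.001,0,0,0,0,1],[0,0.001,0,0,0,0,1],[0,0.001,0,0,0,0,1]]'
python3 - <<'E'
from h import *
from rig import r
s=r.sense(); where(s,1.7); print((RR.T@s["contact_force"]).round(1),s["wrist_torque"].round(2))
E
```

```text
clock: 9.0
eef_pos: [527.8, -271.5, 148.9]
tcp_rot: [-2.794, 0.002, 1.696]
contact_force: [-2.1, 1.0, 9.2]
opening: 0.153
grasp_force: 60.2
board in rest [-6.4 -1.   0. ] tilt [-0.002 -0.002 -0.   ]
[-5.   1.3  8. ] [-0.02  1.13  0.13]
clock: 9.3
eef_pos: [527.8, -271.5, 148.9]
tcp_rot: [-2.792, 0.001, 1.696]
contact_force: [-6.6, 0.0, 14.0]
opening: 0.154
grasp_force: 60.5
board in rest [-6.6 -1.   0. ] tilt [-0.001 -0.    -0.   ]
[-10.9   0.9  10.9] [-0.02  1.67  0.15]
```

The board is against the back (−11 N) and on the ledge. I'll relax the pressure, open gently and retreat up the slope.

```bash
python3 -m crank '[[0,-0.001,0,0,0,0,1],[0,-0.001,0,0,0,0,1]]' 20
python3 -m crank '[[0,0,0,0,0,0,0.75],[0,0,0,0,0,0,0.7],[0,0,0,0,0,0,0.6],[0,0,0,0,0,0,0.5],[0,0,0,0,0,0,0.5]]'
python3 -m crank '[[0,0,-0.015,0,0,0,0.5],[0,0,-0.03,0,0,0,0.5],[0,0,-0.06,0,0,0,0.5],[0,0,-0.1,0,0,0,0.5],[0,0,-0.14,0,0,0,0.5]]'
python3 -m crank '[[0,0,-0.02,0,0,0,0.5],[0,0,-0.02,0,0,0,0.5],[0,0,-0.02,0,0,0,0.5]]'
python3 - <<'E'
from h import *
from rig import r,cams
S=[]
for n in("side","wrist"):
    f=cams.grab_frame(n)
    p=proj(f,REST+RR@np.array([0,0,60])).astype(int); y,x=max(p[1]-100,0),max(p[0]-65,0)
    S.append(cv2.resize(np.ascontiguousarray(f["image"][y:y+190,x:x+130,::-1]),(390,570),interpolation=cv2.INTER_CUBIC))
cv2.imwrite("pics/c6.png",np.hstack(S))
E
```

```text
clock: 9.5
eef_pos: [527.8, -271.5, 148.9]
tcp_rot: [-2.794, 0.002, 1.696]
contact_force: [-2.6, 0.7, 9.8]
opening: 0.154
grasp_force: 60.2
clock: 10.0
eef_pos: [528.4, -271.1, 147.9]
tcp_rot: [-2.795, 0.001, 1.696]
contact_force: [0.8, -0.5, -0.1]
opening: 0.498
grasp_force: 0.0
clock: 10.5
eef_pos: [576.3, -264.9, 282.7]
tcp_rot: [-2.797, 0.002, 1.696]
contact_force: [0.3, -0.1, 0.1]
opening: 0.502
grasp_force: 0.0
clock: 10.8
eef_pos: [582.5, -264.1, 299.2]
tcp_rot: [-2.797, 0.002, 1.696]
contact_force: [0.7, -0.0, -0.2]
opening: 0.5
grasp_force: 0.0
```

View pics/c6.png

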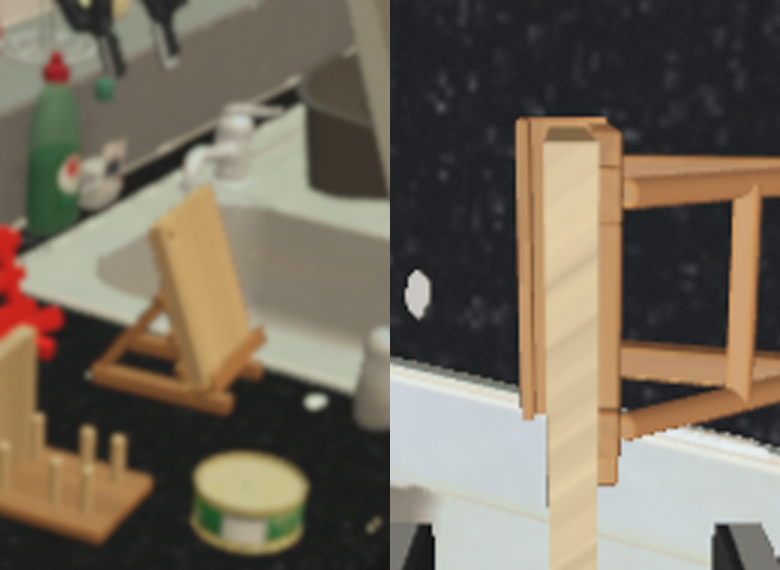

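The board leans flat on the back (right panel, x≈545–600) with its foot behind the lip at x≈530. It has been released and the gripper is well clear, so I'm handing in.

```bash
python3 -c "
from rig import sign_off
print(sign_off())"
```

```text
the job is handed in; nothing more can be done
None
```

The larger board now leans on the formerly empty wooden stand, foot on the ledge behind the lip, about 1 mm off centre by my estimate; it was released with the gripper clear and handed in at about 11 s, and the judge's verdict was not shown.

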